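# Clamp an off-cut in the draw-up press

### The arm

A 7-joint arm with a two-finger parallel gripper is mounted at the origin on the work surface; the furniture and walls round the work are solid. World frame = base frame: x ahead of the robot, y to its left, z up, the work surface at z = 0. Lengths are in m, angles in rad, forces in N, time in s.
With the tool pointing down it reaches from about 0.4 to 0.85 m from the base axis. Payload 10.4 kg.
Tool frame: the origin (TCP) lies between the finger pads; the fingertips stand 14 mm ahead of it and the grasp point (between the pads) lies 5 mm behind it; z points along the fingers, y is the line along which they close (so a half turn about z gives the same grasp; the last joint's range is limited). The gripper opens to 87 mm and grips with 3 to 60 N. Pads are 19 mm wide; open, the fingers measure 117 mm over their backs; the gripper's body (75 mm by 190 mm) begins 51 mm behind the grasp point.
Start: joints at [-1.178, 0.332, -0.065, 1.46, 0.022, 1.35, -0.088], TCP at [0.252, 0.572, 0.237] pointing down, gripper open.
Joint ranges: [-2.6, 2.6], [-0.5, 2.12], [-1.47, 1.34], [0.16, 2.42], [-1.27, 4.41], [0.06, 2.06], [-2.6, 2.6]. Speed limits (rad/s): [2.22, 2.22, 2.79, 2.79, 3.14, 3.14, 3.14].

### API

Orientations are given as a unit quaternion [x, y, z, w].
In Python, from bench import * gives the robot as it stands.
- The arm moves only by the tool drive_tool, never from a script. Its argument "deltas" is a list of rows, each a list of 7 numbers: the turn, a rotation vector about the tool's x, y, z in degrees, then the shift along the tool's x, y, z in m, then the closure, from -1 (fully open) to 1 (shut). A call has 1 to 12 rows; each row is the pose to reach, as a shift and turn from the pose commanded when the call began, along the tool's axes at that moment; what a row does not reach only later rows make up. A row lasts 1/10 s, in which the tool goes at most 50 mm and 8.59 degrees, less where a joint would pass 70% of its speed; a pose out of reach is approached as far as the arm can. A call with a gripper value outside its range is refused whole. The fingers move at their own pace and stop on an object; "squeeze" is the grip in N (left out, the last holds). Time passes only in rows, so rows that repeat a pose let the fingers close. It gives the time, the measured TCP pose, the force and the opening at its end, in the units of the state.
- read_state(): the state, without advancing time (a new reading comes with each control period).
- camera(name): name is "scene" or "top" or "wrist"; returns (picture, depth): 400x640x3 uint8, red, green, blue; 400x640 float32, m along the optical axis (not along the pixel's ray), 0 where there is no reading.
- camera_params(name): a dict with "K" (3x3 intrinsics, pixels), "R" (3x3) and "t" (3): a world point X has camera coordinates R X + t; the wrist camera has in their place "mount" (4x4, takes a point from camera to tool coordinates, whose origin is the TCP and whose axes are the flange's). Camera axes: x right, y down, z forward; pixel columns grow to the right and rows downward; lengths in m; the calibration is good to about 2 mm. A picture is of the moment at which its call begins: read the wrist's pose just before it. camera_params takes no time and is no camera call.
- close_job(): hands the job in, once; it reports no verdict.
Trained networks look in the newest picture that a camera, given by its name, has taken for a name from the list of things; names that differ only in an ending like _2 or _b are one class to them, and where a whole thing is asked for, a point or a joint stands for the part that bears it (a point fixed in the world has none). Each returns a list of dicts, best first, with "score" (0 to 1); they miss things now and then, are a little off and sometimes report something else, mostly with a low value. They report only what shows in the picture. A call takes as long as a camera call.
- outline_of(label, camera): "pixels" (400x640 bool, what is visible of it) and "location" ([column, row] as shares, 0 to 1, of the picture: columns of its width, rows of its height, amid what is visible of it).
- tip_of(label, camera): "location" ([column, row] as shares, 0 to 1, of the picture: columns of its width, rows of its height: a listed point, or the origin of a listed thing).
The state is a dict: "time": time; "joint_positions": joint angles; "joint_vel": joint speeds; "joint_torque": joint torques, N m; "ee_pos": TCP position; "eef_rot": TCP orientation; "ft_force": force on the tool from outside, world axes, zero at the start; "torque": the same for the moment, N m; "width": finger opening in m.
Only numpy, scipy, OpenCV 4.12 (cv2) and the standard library are available. Lean on these libraries where they do the work, as an engineer would, in place of code of your own. Each camera call takes 0.05 s, during which the arm holds its last target. There are 200 camera calls.

### The job

Clamp the pine off-cut in the small screw press: lay it flat along the press's narrow table, push one end square up against the back stop, then wind the handwheel anticlockwise so that the table rises and nips the timber firmly under the anvil, at about 40 newtons, without crushing it. Go by feel, for the anvil's height is set differently each time; leave the timber clamped, let go of everything, and do not disturb the things standing around.

Things in the scene. Friction and masses are not known exactly. Their poses are not given: they have to be found in the camera images.
- off_cut: Plain pine off-cut, a loose bar 45 x 170 x 30 mm, about 0.18 kg, lying flat on the worktop. Origin at the centre of its underside, y along its length, x across its width, z up. Either end may go into the press.
- off_cut_center (a point): Centre of the pine off-cut, 15 mm above its underside.
- press: Grey screw press bolted to the worktop. Origin on the vertical stem axis at worktop level; x from its open front to its back, z up. Two cheeks (inner faces y = -33 and +33 mm, outer -47 and +47, x = -59 to +21) carry a head, x = -63 to +25 mm, z = 116 to 140 mm, with a brass nut to z = 150. Base plate 190 x 114 x 10 mm, centred at x = -55.
- press_table: Narrow aluminium table of the press, 34 mm wide, 10 mm thick, hung on the stem; it only rises and falls. Origin on the stem axis level with its top face (57 to 60 mm over the worktop at the start), axes as the press. Top face from x = -148 mm (front) to the back stop. The off-cut is 5.5 mm wider on each side, so fingers pass down beside it. Nip, table on timber: 25 to 60 N is right, over 85 N crushes it.
- back_stop (a point): Foot of the back stop's front face, on the table's top face (press frame x = -30 mm, y = 0): an upright plate on the table, 48 mm wide, 22 mm high, axes as the press. With its end on the stop, the off-cut's centre is 85 mm in front of this point (-x) and 15 mm above it; it then balances on the table when let go.
- anvil_head (a point): Top of the head above the anvil (press frame x = -48 mm, z = 140 mm), axes as the press. The anvil itself, a flat sprung pad 24 x 46 mm, is hidden below the head and its underside stands 4 to 18 mm over the top of an off-cut laid on the table at the start, different each time. Pressed, the pad yields about 1 mm per 18 N.
- wheel_grip (a point): Centre of the rim of the dark round handwheel on top of the stem: 64 mm across, rim 16 mm high (8 mm above and below this point), on the stem axis, 135 mm above the table's top face; the hub stands 13 mm and a small boss 17 mm above this point. To be gripped across its diameter from above. z is the stem axis; the orientation turns with the wheel.
- stem (a point): Stem axis just under the handwheel, 11 mm below the rim's centre; axes as the press. Turned anticlockwise from above, wheel, stem and table rise 4.8 mm per radian (30 mm a turn), so the hand must rise too. Free running takes about 0.46 N m; once the timber meets the anvil the torque grows by about 0.35 N m (the nip by about 74 N) per radian. The screw stays where it is left.
- wood_glue: Upright wood glue bottle, 58 mm across, 177 mm high, a bystander. Origin at the centre of its underside.
- tape_measure: Tape measure, 35 x 93 x 61 mm, a bystander. Origin at the centre of its underside.

How it is judged:
On the way, in this order (a step that is already met when the one before it is completed fails the run):
1. The off-cut lies along the table with its end at the back stop, let go and not yet nipped (x of off_cut_center in the frame of press_table between -0.122 and -0.108 m and y of off_cut_center in the frame of press_table between -0.008 and 0.008 m and angle between the y axis of off_cut and the x axis of press_table, either way round below 0.12 rad and z of off_cut_center in the frame of press_table between 0.01 and 0.02 m and contact force between press_table and off_cut between 0.5 and 12 N and contact force between the fingers and off_cut below 0.2 N), for 0.2 s.
2. The rising table nips the off-cut under the anvil (x of off_cut_center in the frame of press_table between -0.122 and -0.108 m and y of off_cut_center in the frame of press_table between -0.008 and 0.008 m and angle between the y axis of off_cut and the x axis of press_table, either way round below 0.12 rad and z of off_cut_center in the frame of press_table between 0.01 and 0.02 m and contact force between press_table and off_cut above 25 N), for 0.1 s.
At the end, for the whole second after the job is handed in: The off-cut lies flat along the press table, its end within 7 mm of the back stop, within 8 mm of the table's middle line and within 0.12 rad of it, at rest and nipped between table and anvil with 25 to 60 N, everything let go (all of step 2 and contact force between press_table and off_cut below 60 N and linear speed of off_cut below 0.01 m/s); the robot touches nothing.
It fails at once if The timber is crushed: more than 85 N between table and off-cut (contact force between press_table and off_cut above 85 N).
It fails at once if The wood glue is pushed more than 30 mm or tipped over (distance of wood_glue from where it was at the start of the episode above 0.03 m or angle between wood_glue's own z axis and vertical above 0.5 rad).
It fails at once if The tape measure is pushed more than 30 mm or tipped over (distance of tape_measure from where it was at the start of the episode above 0.03 m or angle between tape_measure's own z axis and vertical above 0.5 rad).
It also fails if it takes over 72 s, if anything falls off the work surface, if the arm or the gripper's body presses on something with over 40 N, if the wrist force passes 120 N, or if a joint passes its speed limit or range.

## Working session

There is one attempt and no reset: what is moved stays moved. The work goes in short steps, Python scripts to look and compute and a tool call to move; the robot and the scene stay as the last step left them, time stands still between calls to the robot, and variables do not carry over. Pictures are saved under pics/ and viewed, on a budget of 10 in all, crops included, one or two more only if the job needs it, and the job is handed in when it is done.

Besides the shell and the picture viewer there is one more tool, called after "Emit:" by a JSON object that holds its "api" and its "payload", one argument or row to a line. drive_tool: Moves the arm, as the interface text tells. Its arguments: {"type":"object","properties":{"deltas":{"type":"array"},"squeeze":{"type":"number"}},"required":["deltas"]}

```bash
mkdir -p pics; cat > h.py <<'E'
from bench import *
import numpy as np, cv2
from scipy.spatial.transform import Rotation as R
def cam(n):
    s=read_state(); im,d=camera(n); p=camera_params(n); K=np.array(p["K"])
    if "mount" in p:
        T=np.eye(4);T[:3,:3]=R.from_quat(s["eef_rot"]).as_matrix();T[:3,3]=s["ee_pos"]; M=T@np.array(p["mount"])
    else:
        M=np.eye(4);M[:3,:3]=np.array(p["R"]).T;M[:3,3]=-M[:3,:3]@np.array(p["t"])
    return im,d,K,M
def ray(u,v,K,M):
    r=M[:3,:3]@np.linalg.solve(K,[u,v,1.]); return M[:3,3],r
def pts(mask,d,K,M):
    v,u=np.nonzero(mask&(d>0)); z=d[v,u]
    P=np.linalg.solve(K,np.stack([u,v,np.ones_like(u)]).astype(float))*z
    return (M[:3,:3]@P).T+M[:3,3]
def tri(rays):
    A=np.zeros((3,3));b=np.zeros(3)
    for o,r in rays:
        r=r/np.linalg.norm(r);Q=np.eye(3)-np.outer(r,r);A+=Q;b+=Q@o
    return np.linalg.solve(A,b)
E
cat > a.py <<'E'
from h import *
s=read_state();print({k:np.round(v,3) for k,v in s.items()})
rays={}
for n in("scene","top"):
    im,d,K,M=cam(n); print(n,"pos",M[:3,3].round(3))
    cv2.imwrite(f"pics/{n}0.png",im[...,::-1])
    for l in["off_cut","press","press_table","wood_glue","tape_measure"]:
        o=outline_of(l,n)
        for q in o[:1]:
            P=pts(q["pixels"],d,K,M)
            if len(P): print(l,round(q["score"],2),np.array(q["location"])*[640,400],len(P),np.percentile(P,[2,50,98],axis=0).round(3).tolist())
    for l in["off_cut_center","back_stop","anvil_head","wheel_grip","stem","press","press_table"]:
        q=tip_of(l,n)
        if q:
            uv=np.array(q[0]["location"])*[640,400]; rays.setdefault(l,[]).append(ray(*uv,K,M)); print(l,round(q[0]["score"],2),uv.round(1))
for l,r in rays.items():
    if len(r)==2:
        X=tri(r);print("TRI",l,X.round(4),[round(float(np.linalg.norm(np.cross(X-o,v/np.linalg.norm(v)))),4) for o,v in r])
E
python3 a.py
```

```text
{'time': np.float64(0.0), 'joint_positions': array([-1.178,  0.333, -0.065,  1.461,  0.022,  1.35 , -0.088]), 'joint_vel': array([ 0.001, -0.001,  0.   , -0.   , -0.002, -0.   ,  0.   ]), 'joint_torque': array([-2.0000e-03, -6.2328e+01,  2.4000e-02, -3.8990e+01, -6.1000e-02,
        4.0000e-02,  0.0000e+00]), 'ee_pos': array([0.252, 0.571, 0.236]), 'eef_rot': array([ 0.206,  0.978, -0.001, -0.   ]), 'ft_force': array([ 0.367, -0.318, -0.018]), 'torque': array([ 0.033,  0.05 , -0.011]), 'width': np.float64(0.087)}
scene pos [-0.028 -0.591  0.7  ]
off_cut 0.77 [264.384 236.28 ] 1446 [[0.345, -0.126, 0.004], [0.417, -0.097, 0.029], [0.51, -0.058, 0.032]]
press 0.73 [265.28 236.28] 1478 [[0.345, -0.126, 0.002], [0.418, -0.097, 0.029], [0.51, -0.058, 0.032]]
press_table 0.73 [377.024 229.08 ] 1154 [[0.422, -0.396, 0.051], [0.447, -0.356, 0.193], [0.485, -0.23, 0.207]]
wood_glue 0.9 [307.776 184.2  ] 1073 [[0.562, -0.121, 0.006], [0.575, -0.105, 0.081], [0.602, -0.076, 0.159]]
tape_measure 0.68 [324.096 319.32 ] 1027 [[0.296, -0.37, 0.005], [0.313, -0.341, 0.048], [0.338, -0.307, 0.061]]
o
[... 468 characters left out ...]
], [0.489, -0.23, 0.208]]
wood_glue 0.56 [278.272 160.48 ] 663 [[0.565, -0.122, 0.002], [0.58, -0.101, 0.108], [0.611, -0.072, 0.162]]
tape_measure 0.83 [377.92 272.2 ] 445 [[0.303, -0.383, 0.003], [0.323, -0.335, 0.056], [0.344, -0.301, 0.064]]
off_cut_center 0.74 [278.4 223.3]
back_stop 0.72 [375.9 214.3]
anvil_head 0.71 [373.9 206.3]
wheel_grip 0.67 [396.3 200.6]
stem 0.96 [397.1 203.5]
press 0.96 [388.7 216.5]
TRI off_cut_center [ 0.4377 -0.088   0.0039] [0.0033, 0.0033]
TRI anvil_head [ 0.454  -0.3158  0.1422] [0.0061, 0.0061]
TRI wheel_grip [ 0.4638 -0.3654  0.1868] [0.0028, 0.0028]
TRI stem [ 0.4601 -0.3695  0.1786] [0.0043, 0.0043]
TRI press [ 0.454  -0.3683  0.0152] [0.0017, 0.0017]
```

```bash
cat > b.py <<'E'
from h import *
a=cv2.imread("pics/top0.png")[130:310,220:460]; b=cv2.imread("pics/scene0.png")[140:350,200:440]
a=cv2.resize(a,(400,300),interpolation=cv2.INTER_CUBIC); b=cv2.resize(b,(400,350),interpolation=cv2.INTER_CUBIC)
cv2.imwrite("pics/v1.png",cv2.hconcat([a,b[:300]]))
im,d,K,M=cam("top")
def rect(P,l):
    c,sz,an=cv2.minAreaRect(P[:,:2].astype(np.float32)*1000);print(l,np.round(c,1),np.round(sz,1),round(an,1))
def f(P,lo,hi):return P[(P[:,2]>lo)&(P[:,2]<hi)]
m=outline_of("off_cut","top")[0]["pixels"];m=cv2.erode(m.astype(np.uint8),np.ones((2,2)))>0
rect(f(pts(m,d,K,M),.022,.04),"off")
A=pts(np.ones_like(d,bool),d,K,M);A=A[(abs(A[:,0]-.45)<.09)&(A[:,1]<-.2)&(A[:,1]>-.42)]
for lo,hi in[(.05,.068),(.125,.152),(.18,.2),(.198,.215)]:
    P=f(A,lo,hi);P=P[abs(P[:,0]-.455)<.06];print(lo,len(P),np.median(P,0).round(3))
    if len(P)>20:rect(P,lo)
P=f(A,.05,.068);P=P[P[:,1]>-.31]
# center line of table
for y in np.arange(-.31,-.2,.01):
    q=P[abs(P[:,1]-y)<.005]
    if len(q)>4:print(round(y,3),q[:,0].min().round(4),q[:,0].max().round(4),np.median(q[:,2]).round(4),len(q))
E
python3 b.py
```

```text
off [431.1 -91.3] [166.6  43.6] 12.7
0.05 577 [ 0.443 -0.273  0.057]
0.05 [ 451.9 -310.8] [174.2  87.4] 80.5
0.125 1205 [ 0.446 -0.338  0.14 ]
0.125 [ 458.  -351.2] [94.5 88.1] 9.4
0.18 480 [ 0.458 -0.368  0.197]
0.18 [ 460.3 -369.9] [61.5 62.5] 44.2
0.198 271 [ 0.459 -0.368  0.201]
0.198 [ 460.  -369.8] [58.7 56.6] 40.9
-0.31 0.4335 0.497 0.0575 35
-0.3 0.4328 0.4648 0.0573 62
-0.29 0.4304 0.4649 0.0577 66
-0.28 0.4284 0.4624 0.0572 58
-0.27 0.428 0.4598 0.0578 56
-0.26 0.4256 0.46 0.0574 59
-0.25 0.4234 0.4581 0.0577 58
-0.24 0.4231 0.4581 0.0575 57
-0.23 0.4211 0.4553 0.0575 57
-0.22 0.4336 0.4527 0.0574 12
```

View pics/v1.png

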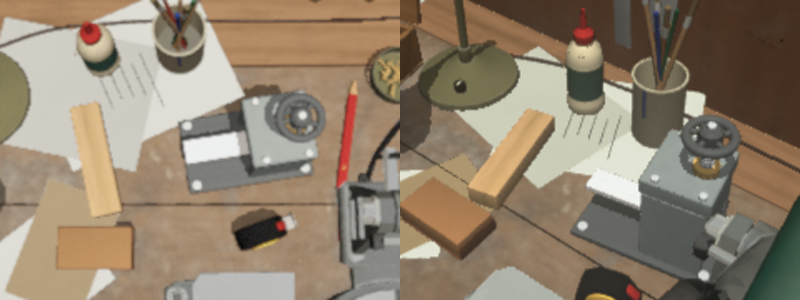

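```bash
cat > c.py <<'E'
from h import *
P=[]
for n in("top","scene"):
    im,d,K,M=cam(n);P.append(pts(np.ones_like(d,bool),d,K,M))
P=np.vstack(P)
xs=np.arange(.1,.86,.04);ys=np.arange(.68,-.66,-.04)
print("y\\x "+" ".join(f"{int(x*100):3d}" for x in xs))
for y in ys:
    r=[]
    for x in xs:
        q=P[(abs(P[:,0]-x)<.02)&(abs(P[:,1]-y)<.02),2]
        r.append(f"{int(np.percentile(q,98)*100):3d}" if len(q)>3 else "  .")
    print(f"{int(round(y*100)):4d} "+" ".join(r))
E
python3 c.py
```

```text
y\x  10  14  18  22  26  30  34  38  42  46  50  54  58  62  66  70  74  78  82
  68   .   .   0   0   0   0   .   5   5   0  13  26  29   .   .  34  25   .   .
  64   .   .   4   7   3  33  33   0   0   0  13  26  29   .   .  34  24   .   .
  60   0   0   0   4  24  33   7   0   0   0  12  26  29   .   0  35  24   .   .
  56   2   2   2   2  33   7   7   0   0   0   8  25  29   0   0  35  24   .   .
  52   2   2   2  27  33   1   6   0  18  18   .  25  29   0   0  36  25   .   .
  48   2   2   2  32  33   0   7   7  17  16  24  24  28   0   0  37  23   .   .
  44   0   0   0   0   0   7   7   7   1  13  24  24  29   0   0  37  24   .   .
  40   0   0   0   0   0   7   1   1   1  10  24  24  29   .   0  37  22   .   .
  36   0   0   0   0   0   7   1   1   1   7  22  25   0   .   0  39  24   .   .
  32   0   0   0   0   0   7   7   1   1   7  18  25   0   0   0  44  23   .   .
  28   0   0   0   0   0   6   7   1   1   1  16  24   0   0   0  49  24   .   .
  24   0   0   0   0   0   0   7   1   1   1  13  24  24   0   0  50  23   .   .
  20   0   0   0   0   0   0   7   .   7   7   9
[... 1033 characters left out ...]
   6   1  14  14  14   0   0   0   1  49  46   .   .
 -36   7  15  12   7   7   5   5   0  19  20  19   0   0   0   1  49  47   .   .
 -40   7  15  12   5   0   0   1   0  19  20  19   0   0   0  33  50  49   .   .
 -44   7  13   9   7   5  23  22  21   0   0   0   0   0   0  42  50  49   .   .
 -48  37  37  36  32  29  27  24  22  10  12   1   1   0   0  43  51  50   .   .
 -52  42  42  40  39  40  41  42  43  43  42  23   2   2   0  42  51  51   .   .
 -56  35  37  39  40  42  43  47  47  44  44  40  34   2   2  43  52  52   .   .
 -60  35  37  39  40  42  43  47  47  44  44  39   2   2   0  42  50  49   .   .
 -64  34  36  38  39  41  42  43  43  42   0   0   0   0   0  43  42  46   .   .
```

```bash
python3 -c "
import cv2
a=cv2.imread('pics/top0.png');b=cv2.imread('pics/scene0.png')
cv2.imwrite('pics/v2.png',cv2.resize(cv2.vconcat([a,b]),(480,600),interpolation=cv2.INTER_AREA))"
```

```text
(no output)
```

View pics/v2.png

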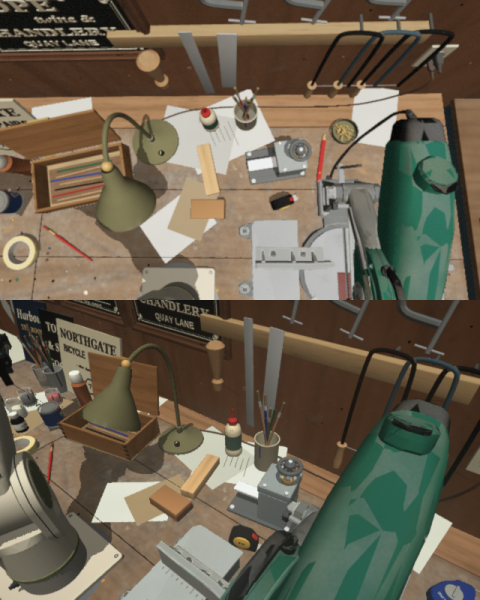

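Emit:
{"api": "drive_tool", "payload": {
  "deltas": [
    [0,0,0,0,0,-0.05,-1],
    [0,0,0,0,0,-0.1,-1],
    [0,0,0,0,0,-0.15,-1],
    [0,0,0,0,0,-0.2,-1],
    [0,0,8,0,0,-0.264,-1],
    [0,0,16,0,0,-0.264,-1],
    [0,0,24,-0.042,-0.026,-0.264,-1],
    [0,0,32,-0.084,-0.051,-0.264,-1],
    [0,0,40,-0.126,-0.077,-0.264,-1],
    [0,0,48,-0.168,-0.102,-0.264,-1],
    [0,0,50,-0.21,-0.128,-0.264,-1],
    [0,0,50,-0.251,-0.153,-0.264,-1]
  ]
}}

```text
time: 2.7
ee_pos: [0.4211, 0.3283, 0.5009]
eef_rot: [0.601, 0.799, 0.0, -0.0]
ft_force: [1.0, 0.9, 0.3]
width: 0.0866
```

```bash
cat > g.py <<'E'
import sys
from h import *
# g.py x y z ang : tool delta to reach tool pointing down, tool y at world angle ang (deg)
def go(x,y,z,ang):
    s=read_state();Rm=R.from_quat(s["eef_rot"]);a=np.radians(ang)
    ty=np.array([np.cos(a),np.sin(a),0]);tz=np.array([0,0,-1.]);T=np.stack([np.cross(ty,tz),ty,tz],1)
    yw=Rm.as_matrix()[:,1]
    print("t",round(float(s["time"]),2),"pos",np.round(s["ee_pos"],4),"ang",round(float(np.degrees(np.arctan2(yw[1],yw[0]))),2),"rot",(Rm.inv()*R.from_matrix(T)).as_rotvec(degrees=True).round(2),"d",Rm.inv().apply(np.array([x,y,z])-s["ee_pos"]).round(4))
    print("q",np.round(s["joint_positions"],2),"F",np.round(s["ft_force"],2),"M",np.round(s["torque"],3),"w",round(float(s["width"]),4))
if __name__=="__main__":
    go(*map(float,sys.argv[1:5]))
E
python3 g.py 0.431 -0.0913 0.5 -77.3
```

```text
t 2.7 pos [0.4211 0.3283 0.5009] ang 16.08 rot [ 0.000e+00 -6.000e-02  9.338e+01] d [-0.406  -0.1067  0.0006]
q [-0.93  0.13  0.21  1.16 -0.03  1.85 -0.44] F [0.99 0.92 0.32] M [-0.01  -0.014 -0.04 ] w 0.0866
```

Emit:
{"api": "drive_tool", "payload": {
  "deltas": [
    [0,0,8,-0.045,-0.0119,0,-1],
    [0,0,16,-0.09,-0.0237,0,-1],
    [0,0,24,-0.135,-0.0356,0,-1],
    [0,0,32,-0.18,-0.0474,0,-1],
    [0,0,40,-0.226,-0.0593,0,-1],
    [0,0,48,-0.271,-0.071,0,-1],
    [0,0,56,-0.316,-0.083,0,-1],
    [0,0,64,-0.361,-0.0948,0,-1],
    [0,0,72,-0.406,-0.1067,0,-1],
    [0,0,80,-0.406,-0.1067,0,-1],
    [0,0,88,-0.406,-0.1067,0.05,-1],
    [0,0,93.4,-0.406,-0.1067,0.1,-1]
  ]
}}

```text
time: 3.9
ee_pos: [0.4313, -0.0897, 0.3999]
eef_rot: [0.994, 0.108, 0.002, -0.0]
ft_force: [1.4, -0.3, -0.5]
width: 0.0868
```

```bash
cat > d.py <<'E'
from h import *
im,d,K,M=cam("wrist");cv2.imwrite("pics/w1.png",im[...,::-1])
o=outline_of("off_cut","wrist")
if o:
    q=o[0];P=pts(cv2.erode(q["pixels"].astype(np.uint8),np.ones((3,3)))>0,d,K,M);print(q["score"],len(P),np.median(P,0).round(4))
    P=P[P[:,2]>.022];print(cv2.minAreaRect(P[:,:2].astype(np.float32)*1000))
t=tip_of("off_cut_center","wrist")
if t:
    o,r=ray(*(np.array(t[0]["location"])*[640,400]),K,M);print("ctr@.015",(o+r*(.015-o[2])/r[2]).round(4))
E
python3 d.py; python3 g.py 0.431 -0.0913 0.15 -77.3
```

```text
0.83 1901 [ 0.4389 -0.0861  0.0296]
((432.8568420410156, -86.52576446533203), (162.6230926513672, 39.87583541870117), 12.916380882263184)
ctr@.015 [ 0.4288 -0.0869  0.015 ]
t 4.05 pos [ 0.4294 -0.0891  0.399 ] ang -77.09 rot [-0.07  0.27  0.21] d [0.0023 0.0028 0.249 ]
q [-0.52 -0.18  0.53  1.64  0.09  1.66 -1.33] F [ 0.93 -0.02  1.82] M [-0.034  0.089  0.021] w 0.0868
```

```bash
python3 g.py 0.441 -0.0868 0.019 -77.2; python3 d.py
```

```text
t 4.05 pos [ 0.4294 -0.0891  0.399 ] ang -77.09 rot [-0.08  0.27  0.11] d [0.0137 0.0008 0.38  ]
q [-0.52 -0.18  0.53  1.64  0.09  1.66 -1.33] F [ 0.93 -0.02  1.82] M [-0.034  0.089  0.021] w 0.0868
0.58 2102 [ 0.4365 -0.0871  0.0296]
((430.2040100097656, -88.32667541503906), (165.98992919921875, 43.23837661743164), 12.930295944213867)
ctr@.015 [ 0.4308 -0.0854  0.015 ]
```

Emit:
{"api": "drive_tool", "payload": {
  "deltas": [
    [0,0,0,0.013,0.001,0.05,-1],
    [0,0,0,0.013,0.001,0.1,-1],
    [0,0,0,0.013,0.001,0.15,-1],
    [0,0,0,0.013,0.001,0.2,-1],
    [0,0,0,0.013,0.001,0.25,-1],
    [0,0,0,0.013,0.001,0.29,-1],
    [0,0,0,0.013,0.001,0.32,-1],
    [0,0,0,0.013,0.001,0.345,-1],
    [0,0,0,0.013,0.001,0.36,-1],
    [0,0,0,0.013,0.001,0.37,-1],
    [0,0,0,0.013,0.001,0.376,-1],
    [0,0,0,0.013,0.001,0.38,-1]
  ]
}}

```text
time: 5.4
ee_pos: [0.4454, -0.0873, 0.0213]
eef_rot: [0.994, 0.112, 0.001, 0.0]
ft_force: [0.1, -0.1, -0.5]
width: 0.0871
```

Emit:
{"api": "drive_tool", "payload": {
  "deltas": [
    [0,0,0,0,0,0,-1],
    [0,0,0,0,0,0,1],
    [0,0,0,0,0,0,1],
    [0,0,0,0,0,0,1],
    [0,0,0,0,0,0,1],
    [0,0,0,0,0,0,1],
    [0,0,0,0,0,0,1],
    [0,0,0,0,0,0,1],
    [0,0,0,0,0,0,1]
  ],
  "squeeze": 20
}}

```text
time: 6.3
ee_pos: [0.4438, -0.0871, 0.0206]
eef_rot: [0.994, 0.111, 0.0, -0.0]
ft_force: [0.5, 1.5, 2.1]
width: 0.0452
```

```bash
python3 g.py 0.4254 -0.1513 0.2 9
```

```text
t 6.3 pos [ 0.4438 -0.0871  0.0206] ang -77.22 rot [-1.000e-02 -2.000e-02 -8.622e+01] d [-0.0322  0.0585 -0.1794]
q [-0.45  0.24  0.59  2.14 -0.18  0.81 -1.09] F [0.54 1.53 2.11] M [ 0.302  0.31  -0.071] w 0.0452
```

Emit:
{"api": "drive_tool", "payload": {
  "deltas": [
    [0,0,0,0,0,-0.04,1],
    [0,0,0,0,0,-0.09,1],
    [0,0,0,0,0,-0.14,1],
    [0,0,0,-0.016,0.03,-0.18,1],
    [0,0,-8,-0.032,0.0585,-0.18,1],
    [0,0,-16,-0.032,0.0585,-0.18,1],
    [0,0,-24,-0.032,0.0585,-0.18,1],
    [0,0,-32,-0.032,0.0585,-0.18,1],
    [0,0,-40,-0.032,0.0585,-0.18,1],
    [0,0,-48,-0.032,0.0585,-0.18,1],
    [0,0,-56,-0.032,0.0585,-0.18,1],
    [0,0,-64,-0.032,0.0585,-0.18,1]
  ]
}}

```text
time: 7.5
ee_pos: [0.4252, -0.1516, 0.2002]
eef_rot: [0.782, 0.623, -0.0, -0.0]
ft_force: [0.0, 0.2, -2.0]
width: 0.0447
```

```bash
python3 g.py 0.431 -0.186 0.125 9
```

```text
t 7.5 pos [ 0.4252 -0.1516  0.2002] ang -12.91 rot [ -0.03  -0.   -21.91] d [-0.0322  0.0134  0.0752]
q [-0.53 -0.08  0.75  1.98  0.06  1.23 -0.03] F [ 0.04  0.19 -1.97] M [-0.024  0.104  0.02 ] w 0.0447
```

Emit:
{"api": "drive_tool", "payload": {
  "deltas": [
    [0,0,-8,0,0,0,1],
    [0,0,-16,-0.016,0.007,0,1],
    [0,0,-21.9,-0.032,0.0134,0,1],
    [0,0,-21.9,-0.032,0.0134,0.03,1],
    [0,0,-21.9,-0.032,0.0134,0.055,1],
    [0,0,-21.9,-0.032,0.0134,0.07,1],
    [0,0,-21.9,-0.032,0.0134,0.075,1],
    [0,0,-21.9,-0.032,0.0134,0.075,1],
    [0,0,-21.9,-0.032,0.0134,0.075,1]
  ]
}}

```text
time: 8.4
ee_pos: [0.4316, -0.1858, 0.1262]
eef_rot: [0.652, 0.759, 0.0, 0.0]
ft_force: [-0.4, 0.7, -1.5]
width: 0.0447
```

```bash
cat > e.py <<'E'
from h import *
import sys
out=[]
for n in("top","wrist","scene"):
    im,d,K,M=cam(n);im=im[...,::-1].copy()
    A=pts(np.ones_like(d,bool),d,K,M)
    if n=="top":
        out.append(cv2.resize(im[130:310,260:480],(400,327)))
        Wh=A[(A[:,2]>.19)&(A[:,2]<.215)&(np.hypot(A[:,0]-.46,A[:,1]+.37)<.036)]
        print("wheel",cv2.minEnclosingCircle(Wh[:,:2].astype(np.float32)*1000),np.median(Wh[:,2]))
        H=A[(A[:,2]>.13)&(A[:,2]<.148)&(np.hypot(A[:,0]-.457,A[:,1]+.351)<.075)];print("head",cv2.minAreaRect(H[:,:2].astype(np.float32)*1000))
    elif n=="wrist": out.append(cv2.resize(im,(400,250)))
    o=outline_of("off_cut",n)
    if o:
        P=pts(cv2.erode(o[0]["pixels"].astype(np.uint8),np.ones((2,2)))>0,d,K,M);z=np.percentile(P[:,2],[5,50,90]);print(n,"off",round(o[0]["score"],2),z.round(4),cv2.minAreaRect(P[P[:,2]>z[1]-.01][:,:2].astype(np.float32)*1000))
    else: print(n,"none")
cv2.imwrite(f"pics/{sys.argv[1]}.png",cv2.vconcat(out))
E
python3 e.py v3; python3 g.py 0.431 -0.186 0.081 9
```

```text
wheel ((460.62640380859375, -369.79888916015625), 31.728805541992188) 0.19733291657676938
head ((455.07977294921875, -335.7632141113281), (94.69464111328125, 118.60395812988281), 9.731212615966797)
top off 0.56 [0.1206 0.1358 0.1377] ((441.49468994140625, -255.761962890625), (42.753604888916016, 56.97371292114258), 8.415452003479004)
wrist off 0.94 [0.1343 0.1354 0.1362] ((429.5144958496094, -170.09231567382812), (45.97330093383789, 114.80491638183594), 8.977203369140625)
scene off 0.64 [0.1094 0.1337 0.1357] ((437.9382629394531, -238.65652465820312), (47.23032760620117, 88.94268035888672), 7.580702304840088)
t 8.7 pos [ 0.4315 -0.1856  0.1259] ang 8.68 rot [ 0.05 -0.01 -0.32] d [-0.0003 -0.0006  0.0449]
q [-0.5   0.09  0.86  2.03 -0.08  1.05  0.55] F [-0.24  1.08 -1.32] M [-0.084  0.111  0.011] w 0.0451
```

View pics/v3.png

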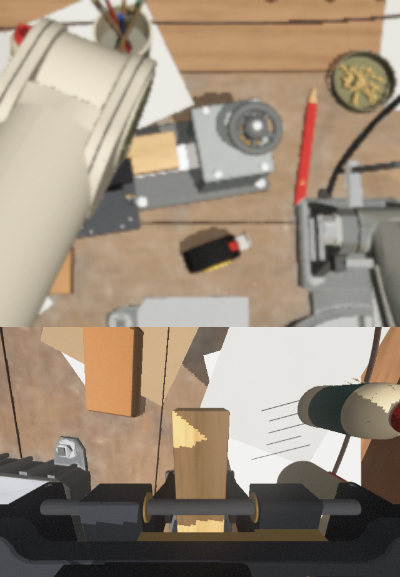

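Emit:
{"api": "drive_tool", "payload": {
  "deltas": [
    [0,0,-0.3,0,0,0.02,1],
    [0,0,-0.3,0,0,0.035,1],
    [0,0,-0.3,0,0,0.042,1],
    [0,0,-0.3,0,0,0.044,1],
    [0,0,-0.3,0,0,0.044,1],
    [0,0,-0.3,0,0,0.044,1]
  ]
}}

```text
time: 9.3
ee_pos: [0.4317, -0.1858, 0.0822]
eef_rot: [0.65, 0.76, 0.0, 0.0]
ft_force: [-0.6, -0.0, -0.4]
width: 0.0447
```

Emit:
{"api": "drive_tool", "payload": {
  "deltas": [
    [0,0,0,0,0,0.001,1],
    [0,0,0,0,0,0.001,1],
    [0,0,0,0,0,0.001,1]
  ]
}}

```text
time: 9.6
ee_pos: [0.4313, -0.1856, 0.0807]
eef_rot: [0.65, 0.76, 0.0, 0.0]
ft_force: [0.0, 0.2, -1.2]
width: 0.0447
```

Emit:
{"api": "drive_tool", "payload": {
  "deltas": [
    [0,0,0,0,0,0.001,1],
    [0,0,0,0,0,0.001,1],
    [0,0,0,0,0,0.001,1]
  ]
}}

```text
time: 9.9
ee_pos: [0.4312, -0.1856, 0.0795]
eef_rot: [0.65, 0.76, 0.0, -0.0]
ft_force: [-0.4, 0.2, -2.0]
width: 0.0451
```

Emit:
{"api": "drive_tool", "payload": {
  "deltas": [
    [0,0,0,0,0,0.001,1],
    [0,0,0,0,0,0.001,1],
    [0,0,0,0,0,0.001,1]
  ]
}}

```text
time: 10.2
ee_pos: [0.4312, -0.1857, 0.0785]
eef_rot: [0.65, 0.76, -0.0, -0.0]
ft_force: [0.9, 0.6, -1.9]
width: 0.0445
```

Emit:
{"api": "drive_tool", "payload": {
  "deltas": [
    [0,0,0,0,0,0.001,1],
    [0,0,0,0,0,0.001,1],
    [0,0,0,0,0,0.001,1]
  ]
}}

```text
time: 10.5
ee_pos: [0.4313, -0.1856, 0.0776]
eef_rot: [0.65, 0.76, 0.0, -0.0]
ft_force: [-0.3, 1.3, 1.7]
width: 0.0449
```

Emit:
{"api": "drive_tool", "payload": {
  "deltas": [
    [0,0,0,0,0,0.001,1],
    [0,0,0,0,0,0.001,1],
    [0,0,0,0,0,0.001,1]
  ]
}}

```text
time: 10.8
ee_pos: [0.4313, -0.1853, 0.0766]
eef_rot: [0.65, 0.76, 0.0, -0.0]
ft_force: [-2.6, 3.5, 5.0]
width: 0.0448
```

```bash
python3 g.py 0.4405 -0.2460 0.078 9
```

```text
t 10.8 pos [ 0.4313 -0.1853  0.0766] ang 8.99 rot [ 0.01 -0.04 -0.01] d [-0.0613 -0.0004 -0.0014]
q [-0.46  0.19  0.84  2.07 -0.18  0.94  0.63] F [-2.6   3.54  5.03] M [ 0.346  0.499 -0.007] w 0.0448
```

Emit:
{"api": "drive_tool", "payload": {
  "deltas": [
    [0,0,0,0,0,-0.0024,1],
    [0,0,0,0,0,-0.0024,1],
    [0,0,0,-0.01,0,-0.0024,1],
    [0,0,0,-0.02,0,-0.0024,1],
    [0,0,0,-0.03,0,-0.0024,1],
    [0,0,0,-0.038,0,-0.0024,1],
    [0,0,0,-0.045,0,-0.0024,1],
    [0,0,0,-0.05,0,-0.0024,1],
    [0,0,0,-0.05,0,-0.0024,1]
  ]
}}

```text
time: 11.7
ee_pos: [0.439, -0.2358, 0.0789]
eef_rot: [0.65, 0.76, -0.0, 0.0]
ft_force: [0.5, -0.2, -2.5]
width: 0.0454
```

Emit:
{"api": "drive_tool", "payload": {
  "deltas": [
    [0,0,0,-0.001,0,0,1],
    [0,0,0,-0.002,0,0,1],
    [0,0,0,-0.003,0,0,1]
  ]
}}

```text
time: 12.0
ee_pos: [0.4396, -0.2378, 0.0789]
eef_rot: [0.649, 0.76, 0.0, -0.0]
ft_force: [0.0, 0.2, -2.2]
width: 0.0448
```

Emit:
{"api": "drive_tool", "payload": {
  "deltas": [
    [0,0,0,-0.001,0,0,1],
    [0,0,0,-0.002,0,0,1],
    [0,0,0,-0.003,0,0,1]
  ]
}}

```text
time: 12.3
ee_pos: [0.44, -0.241, 0.0789]
eef_rot: [0.65, 0.76, 0.0, -0.0]
ft_force: [-0.2, -0.3, -2.3]
width: 0.0445
```

Emit:
{"api": "drive_tool", "payload": {
  "deltas": [
    [0,0,0,-0.001,0,0,1],
    [0,0,0,-0.0015,0,0,1],
    [0,0,0,-0.0015,0,0,1]
  ]
}}

```text
time: 12.6
ee_pos: [0.4402, -0.2423, 0.0789]
eef_rot: [0.65, 0.76, 0.0, -0.0]
ft_force: [-0.8, 2.0, -0.9]
width: 0.0448
```

Emit:
{"api": "drive_tool", "payload": {
  "deltas": [
    [0,0,0,-0.001,0,0,1],
    [0,0,0,-0.0015,0,0,1],
    [0,0,0,-0.0015,0,0,1]
  ]
}}

```text
time: 12.9
ee_pos: [0.4401, -0.2424, 0.0786]
eef_rot: [0.649, 0.761, 0.001, -0.001]
ft_force: [-1.2, 7.1, 1.6]
width: 0.045
```

Emit:
{"api": "drive_tool", "payload": {
  "deltas": [
    [0,0,0,-0.001,0,0,1],
    [0,0,0,-0.0015,0,0,1],
    [0,0,0,-0.0015,0,0,1]
  ]
}}

```text
time: 13.2
ee_pos: [0.4401, -0.2426, 0.0783]
eef_rot: [0.649, 0.761, 0.001, -0.003]
ft_force: [-3.5, 13.0, 3.4]
width: 0.045
```

Emit:
{"api": "drive_tool", "payload": {
  "deltas": [
    [0,0,0,0.0022,0,0,1],
    [0,0,0,0.0022,0,0.0008,1],
    [0,0,0,0.0022,0,0.0012,1],
    [0,0,0,0.0022,0,0.0012,1]
  ]
}}

```text
time: 13.6
ee_pos: [0.4403, -0.2425, 0.0782]
eef_rot: [0.649, 0.76, 0.001, -0.001]
ft_force: [-5.5, 7.9, 12.0]
width: 0.0449
```

Emit:
{"api": "drive_tool", "payload": {
  "deltas": [
    [0,0,0,0,0,0,0],
    [0,0,0,0,0,0,-1],
    [0,0,0,0,0,0,-1],
    [0,0,0,0,0,0,-1],
    [0,0,0,0,0,0,-1],
    [0,0,0,0,0,0,-1]
  ]
}}

```text
time: 14.2
ee_pos: [0.4403, -0.2434, 0.0777]
eef_rot: [0.65, 0.76, -0.0, 0.0]
ft_force: [0.5, -1.1, -0.2]
width: 0.0772
```

Emit:
{"api": "drive_tool", "payload": {
  "deltas": [
    [0,0,0,0,0,-0.01,-1],
    [0,0,0,0,0,-0.03,-1],
    [0,0,0,0,0,-0.07,-1],
    [0,0,0,0,0,-0.12,-1],
    [0,0,0,0,0,-0.17,-1],
    [0,0,0,0,0,-0.22,-1],
    [0,0,0,0.04,0,-0.24,-1],
    [0,0,0,0.08,0,-0.24,-1],
    [0,0,0,0.08,0,-0.24,-1],
    [0,0,0,0.08,0,-0.24,-1]
  ]
}}

```text
time: 15.2
ee_pos: [0.4278, -0.164, 0.3184]
eef_rot: [0.649, 0.761, 0.001, 0.0]
ft_force: [-0.6, -0.0, 0.5]
width: 0.0871
```

```bash
python3 g.py 0.4605 -0.3700 0.32 9; cat > f.py <<'E'
from h import *
import sys
ex=np.array([np.sin(np.radians(9)),-np.cos(np.radians(9))]);ey=np.array([-ex[1],ex[0]])
out=[]
for n in("top","scene","wrist"):
    im,d,K,M=cam(n);im=im[...,::-1].copy()
    out.append(cv2.resize(im if n=="wrist" else im[130:310,240:480] if n=="top" else im[140:350,240:480],(400,260)))
    o=outline_of("off_cut",n)
    if o:
        P=pts(cv2.erode(o[0]["pixels"].astype(np.uint8),np.ones((2,2)))>0,d,K,M);P=P[(P[:,2]>.078)&(P[:,2]<.1)]
        Q=(P[:,:2]-[.4605,-.370]);Q=np.stack([Q@ex,Q@ey],1)*1000
        print(n,round(o[0]["score"],2),np.median(P[:,2]).round(4),"press frame x",np.percentile(Q[:,0],[1,99]).round(1),"y",np.percentile(Q[:,1],[1,99]).round(1),cv2.minAreaRect(Q.astype(np.float32)))
cv2.imwrite(f"pics/{sys.argv[1]}.png",cv2.vconcat(out[:2]))
E
python3 f.py v4
```

```text
t 15.2 pos [ 0.4278 -0.164   0.3184] ang 9.06 rot [ 0.08 -0.03  0.06] d [-2.086e-01 -1.000e-04 -1.700e-03]
q [-0.57 -0.16  0.76  1.78  0.11  1.48  0.33] F [-0.6  -0.01  0.53] M [-0.082  0.054  0.012] w 0.0871
top 0.86 0.0875 press frame x [-171.4  -61. ] y [-21.8  21.2] ((-116.95707702636719, 0.3739128112792969), (114.84566497802734, 44.63764190673828), 0.07402896136045456)
scene 0.85 0.0863 press frame x [-195.1  -77.2] y [-24.9  18.3] ((-134.71066284179688, -2.9657039642333984), (124.66709899902344, 45.39329528808594), 0.2535543739795685)
wrist 0.63 0.0868 press frame x [-202.   -53.4] y [-21.9  21.1] ((-127.01529693603516, -0.7571849822998047), (151.14151000976562, 44.5050048828125), 0.10872188210487366)
```

View pics/v4.png

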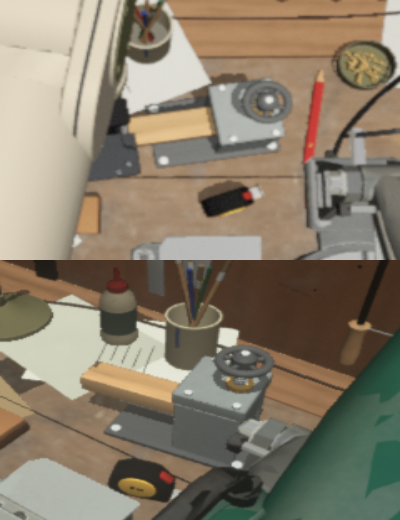

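```bash
python3 - <<'E'
from h import *
A=[]
for n in("top","scene"):
    im,d,K,M=cam(n);A.append(pts(np.ones_like(d,bool),d,K,M))
A=np.vstack(A);A=A[(A[:,1]<-.3)|((A[:,0]>.52)&(A[:,1]<-.2))]
r=np.hypot(A[:,0]-.4605,A[:,1]+.370)
for lo,hi in[(.16,.22),(.22,.26),(.26,.32),(.32,.4),(.4,.55)]:
    m=(A[:,2]>lo)&(A[:,2]<hi)&(r>.045);i=np.argsort(r[m])[[5,40]] if m.sum()>40 else []
    print(lo,hi,m.sum(),[(r[m][j].round(3),A[m][j].round(3).tolist()) for j in i])
E
python3 g.py 0.4605 -0.37 0.32 -140
```

```text
0.16 0.22 9839 [(np.float64(0.124), [0.356, -0.438, 0.214]), (np.float64(0.128), [0.35, -0.435, 0.217])]
0.22 0.26 9983 [(np.float64(0.131), [0.356, -0.45, 0.222]), (np.float64(0.136), [0.353, -0.454, 0.227])]
0.26 0.32 13145 [(np.float64(0.185), [0.503, -0.55, 0.262]), (np.float64(0.191), [0.365, -0.536, 0.311])]
0.32 0.4 50611 [(np.float64(0.161), [0.425, -0.528, 0.399]), (np.float64(0.162), [0.421, -0.528, 0.394])]
0.4 0.55 63825 [(np.float64(0.161), [0.428, -0.528, 0.408]), (np.float64(0.164), [0.429, -0.53, 0.413])]
t 15.6 pos [ 0.4278 -0.1647  0.3176] ang 8.91 rot [0.0000e+00 5.0000e-02 1.4891e+02] d [-0.2078  0.0005 -0.0024]
q [-0.57 -0.16  0.76  1.78  0.11  1.48  0.33] F [-0.65  0.09  0.29] M [-0.06   0.018  0.027] w 0.0873
```

Emit:
{"api": "drive_tool", "payload": {
  "deltas": [
    [0,0,8,-0.035,0,-0.002,-1],
    [0,0,16,-0.07,0,-0.002,-1],
    [0,0,24,-0.105,0,-0.002,-1],
    [0,0,32,-0.14,0,-0.002,-1],
    [0,0,40,-0.175,0,-0.002,-1],
    [0,0,48,-0.208,0,-0.002,-1],
    [0,0,56,-0.208,0,-0.002,-1],
    [0,0,64,-0.208,0,-0.002,-1],
    [0,0,72,-0.208,0,-0.002,-1],
    [0,0,80,-0.208,0,-0.002,-1],
    [0,0,88,-0.208,0,-0.002,-1],
    [0,0,96,-0.208,0,-0.002,-1]
  ]
}}

```text
time: 16.8
ee_pos: [0.4604, -0.3698, 0.3195]
eef_rot: [1.0, 0.023, -0.0, 0.0]
ft_force: [0.3, -0.5, -0.7]
width: 0.0869
```

```bash
python3 g.py 0.4605 -0.37 0.32 -140
```

```text
t 16.8 pos [ 0.4604 -0.3698  0.3195] ang -87.35 rot [3.000e-02 3.000e-02 5.265e+01] d [ 0.0001  0.0002 -0.0005]
q [-0.3   0.42  1.23  1.47 -0.4   1.53 -0.6 ] F [ 0.29 -0.47 -0.71] M [-0.053  0.152 -0.022] w 0.0869
```

Emit:
{"api": "drive_tool", "payload": {
  "deltas": [
    [0,0,8,0,0,0,-1],
    [0,0,16,0,0,0,-1],
    [0,0,24,0,0,0,-1],
    [0,0,32,0,0,0,-1],
    [0,0,40,0,0,0,-1],
    [0,0,48,0,0,0,-1],
    [0,0,56,0,0,0,-1],
    [0,0,64,0,0,0,-1],
    [0,0,72,0,0,0,-1],
    [0,0,78,0,0,0,-1],
    [0,0,78,0,0,0,-1]
  ]
}}

```text
time: 17.9
ee_pos: [0.4603, -0.3698, 0.3195]
eef_rot: [0.793, -0.61, -0.0, 0.0]
ft_force: [0.3, 0.4, -0.0]
width: 0.0869
```

```bash
python3 g.py 0.4605 -0.37 0.1875 -165; python3 - <<'E'
from h import *
im,d,K,M=cam("top")
A=pts(np.ones_like(d,bool),d,K,M)
W=A[(A[:,2]>.19)&(A[:,2]<.215)&(np.hypot(A[:,0]-.46,A[:,1]+.37)<.04)]
print(len(W))
if len(W)>50: print(cv2.minEnclosingCircle(W[:,:2].astype(np.float32)*1000))
im,d,K,M=cam("wrist");A=pts(np.ones_like(d,bool),d,K,M)
W=A[(A[:,2]>.19)&(A[:,2]<.205)&(np.hypot(A[:,0]-.46,A[:,1]+.37)<.04)]
print(len(W))
if len(W)>50: print(cv2.minEnclosingCircle(W[:,:2].astype(np.float32)*1000),np.percentile(W[:,2],[50,90]))
E
```

```text
t 17.9 pos [ 0.4603 -0.3698  0.3195] ang -165.12 rot [ 0.04 -0.   -0.12] d [ 0.0002 -0.0002  0.132 ]
q [-0.33  0.47  1.32  1.47 -0.45  1.55 -1.92] F [ 0.27  0.37 -0.04] M [0.062 0.132 0.006] w 0.0869
0
2425
((459.5907897949219, -368.90264892578125), 31.834407806396484) [0.19661654 0.20294808]
```

Emit:
{"api": "drive_tool", "payload": {
  "deltas": [
    [0,0,0,0,0,0.03,-1],
    [0,0,0,0,0,0.06,-1],
    [0,0,0,0,0,0.085,-1],
    [0,0,0,0,0,0.105,-1],
    [0,0,0,0,0,0.12,-1],
    [0,0,0,0,0,0.128,-1],
    [0,0,0,0,0,0.132,-1],
    [0,0,0,0,0,0.132,-1],
    [0,0,0,0,0,0.132,-1]
  ]
}}

```text
time: 18.9
ee_pos: [0.4606, -0.3701, 0.1885]
eef_rot: [0.793, -0.609, 0.001, -0.0]
ft_force: [-0.7, -0.1, -0.2]
width: 0.0874
```

```bash
python3 g.py 0.4602 -0.3695 0.1873 -165
```

```text
t 18.9 pos [ 0.4606 -0.3701  0.1885] ang -165.01 rot [-0.04 -0.04 -0.01] d [-0.0006  0.0002  0.0012]
q [-0.3   0.55  1.23  1.67 -0.54  1.31 -1.85] F [-0.73 -0.12 -0.21] M [0.071 0.175 0.049] w 0.0874
```

Emit:
{"api": "drive_tool", "payload": {
  "deltas": [
    [0,0,0,-0.0005,0,0.001,0],
    [0,0,0,-0.0005,0,0.001,1],
    [0,0,0,-0.0005,0,0.001,1],
    [0,0,0,-0.0005,0,0.001,1],
    [0,0,0,-0.0005,0,0.001,1],
    [0,0,0,-0.0005,0,0.001,1],
    [0,0,0,-0.0005,0,0.001,1]
  ],
  "squeeze": 50
}}

```text
time: 19.6
ee_pos: [0.4601, -0.3693, 0.1868]
eef_rot: [0.793, -0.609, -0.0, -0.0]
ft_force: [-1.9, 0.2, 3.1]
width: 0.0628
```

```bash
python3 g.py 0.4602 -0.3695 0.1873 -165
```

```text
t 19.6 pos [ 0.4601 -0.3693  0.1868] ang -165.03 rot [ 0.    0.01 -0.03] d [ 0.0003 -0.0001 -0.0005]
q [-0.3   0.55  1.23  1.67 -0.54  1.31 -1.85] F [-1.87  0.2   3.11] M [0.236 0.539 0.058] w 0.0628
```

Emit:
{"api": "drive_tool", "payload": {
  "deltas": [
    [0,0,-5,0,0,-0.0004,1],
    [0,0,-10,0,0,-0.0008,1],
    [0,0,-15,0,0,-0.0013,1],
    [0,0,-20,0,0,-0.0017,1]
  ]
}}

```text
time: 20.0
ee_pos: [0.4603, -0.3691, 0.1885]
eef_rot: [0.888, -0.461, 0.0, -0.0]
ft_force: [-0.2, 0.6, 1.5]
width: 0.0624
```

```bash
python3 g.py 0.4602 -0.3695 0.1873 -145
```

```text
t 20.0 pos [ 0.4603 -0.3691  0.1885] ang -144.86 rot [-0.03 -0.    0.14] d [0.0002 0.0003 0.0012]
q [-0.27  0.5   1.15  1.67 -0.47  1.29 -1.55] F [-0.16  0.56  1.49] M [ 0.186  0.232 -0.526] w 0.0624
```

Emit:
{"api": "drive_tool", "payload": {
  "deltas": [
    [0,0,-5,0,0,-0.0004,1],
    [0,0,-10,0,0,-0.0008,1],
    [0,0,-15,0,0,-0.0013,1],
    [0,0,-20,0,0,-0.0017,1]
  ]
}}

```text
time: 20.4
ee_pos: [0.4605, -0.3689, 0.1901]
eef_rot: [0.954, -0.299, 0.0, -0.0]
ft_force: [0.3, 2.5, 0.6]
width: 0.0626
```

```bash
python3 g.py 0.4602 -0.3695 0.1873 -125
```

```text
t 20.4 pos [ 0.4605 -0.3689  0.1901] ang -124.84 rot [-0.04 -0.02  0.16] d [0.     0.0007 0.0028]
q [-0.22  0.45  1.07  1.66 -0.41  1.28 -1.25] F [0.3  2.52 0.62] M [ 0.271  0.109 -0.509] w 0.0626
```

Emit:
{"api": "drive_tool", "payload": {
  "deltas": [
    [0,0,-5,0,0,-0.0004,1],
    [0,0,-10,0,0,-0.0008,1],
    [0,0,-15,0,0,-0.0013,1]
  ]
}}

```text
time: 20.7
ee_pos: [0.4607, -0.3687, 0.1914]
eef_rot: [0.985, -0.172, 0.0, -0.0]
ft_force: [0.1, 1.3, -0.0]
width: 0.063
```

```bash
python3 g.py 0.4602 -0.3695 0.1873 -110
```

```text
t 20.7 pos [ 0.4607 -0.3687  0.1914] ang -109.83 rot [-0.06 -0.03  0.17] d [-0.0002  0.0009  0.0041]
q [-0.19  0.42  1.01  1.66 -0.38  1.27 -1.02] F [ 0.06  1.27 -0.03] M [ 0.355 -0.003 -0.478] w 0.063
```

Emit:
{"api": "drive_tool", "payload": {
  "deltas": [
    [0,0,-5,0,0,-0.0004,1],
    [0,0,-10,0,0,-0.0008,1],
    [0,0,-15,0,0,-0.0013,1]
  ]
}}

```text
time: 21.0
ee_pos: [0.4607, -0.3685, 0.1927]
eef_rot: [0.999, -0.042, 0.0, -0.001]
ft_force: [1.6, 3.3, 0.8]
width: 0.0624
```

```bash
python3 g.py 0.4602 -0.3695 0.1873 -95
```

```text
t 21.0 pos [ 0.4607 -0.3685  0.1927] ang -94.82 rot [-0.07 -0.04  0.18] d [-0.0004  0.001   0.0054]
q [-0.15  0.4   0.96  1.66 -0.34  1.26 -0.78] F [1.6  3.28 0.82] M [ 0.391 -0.077 -0.484] w 0.0624
```

Emit:
{"api": "drive_tool", "payload": {
  "deltas": [
    [0,0,-5,0,0,-0.0004,1],
    [0,0,-10,0,0,-0.0008,1],
    [0,0,-15,0,0,-0.0013,1]
  ]
}}

```text
time: 21.3
ee_pos: [0.4607, -0.3683, 0.1939]
eef_rot: [0.996, 0.089, 0.0, -0.001]
ft_force: [0.7, 4.0, 0.3]
width: 0.0626
```

```bash
python3 g.py 0.4602 -0.3695 0.1873 -80
```

```text
t 21.3 pos [ 0.4607 -0.3683  0.1939] ang -79.81 rot [-0.08 -0.05  0.19] d [-0.0007  0.0011  0.0066]
q [-0.12  0.38  0.9   1.65 -0.31  1.26 -0.54] F [0.7  3.98 0.33] M [ 0.62  -0.026 -0.502] w 0.0626
```

Emit:
{"api": "drive_tool", "payload": {
  "deltas": [
    [0,0,-5,0,0,-0.0004,1],
    [0,0,-10,0,0,-0.0008,1],
    [0,0,-15,0,0,-0.0013,1]
  ]
}}

```text
time: 21.6
ee_pos: [0.4607, -0.3681, 0.1951]
eef_rot: [0.976, 0.218, 0.0, -0.001]
ft_force: [0.2, 4.7, 1.3]
width: 0.0626
```

```bash
python3 g.py 0.4602 -0.3695 0.1873 -65
```

```text
t 21.6 pos [ 0.4607 -0.3681  0.1951] ang -64.81 rot [-0.1  -0.07  0.19] d [-0.001   0.0011  0.0078]
q [-0.08  0.36  0.85  1.65 -0.29  1.26 -0.3 ] F [0.22 4.68 1.33] M [ 0.794  0.043 -0.445] w 0.0626
```

Emit:
{"api": "drive_tool", "payload": {
  "deltas": [
    [0,0,-5,-0.0003,0.0004,-0.0004,1],
    [0,0,-10,-0.0006,0.0008,-0.0008,1],
    [0,0,-15,-0.0006,0.0008,-0.0013,1]
  ]
}}

```text
time: 21.9
ee_pos: [0.4606, -0.368, 0.1964]
eef_rot: [0.939, 0.344, 0.001, -0.002]
ft_force: [-1.9, 9.3, 3.6]
width: 0.0625
```

```bash
python3 g.py 0.4602 -0.3695 0.1873 -50
```

```text
t 21.9 pos [ 0.4606 -0.368   0.1964] ang -49.77 rot [-0.18 -0.15  0.23] d [-0.0013  0.001   0.0091]
q [-0.04  0.35  0.8   1.65 -0.26  1.26 -0.06] F [-1.9   9.31  3.59] M [ 1.827  0.316 -0.488] w 0.0625
```

Emit:
{"api": "drive_tool", "payload": {
  "deltas": [
    [0,0,-5,0,0,-0.0004,1],
    [0,0,-10,0,0,-0.0008,1],
    [0,0,-15,0,0,-0.0013,1]
  ]
}}

```text
time: 22.2
ee_pos: [0.4604, -0.3678, 0.1976]
eef_rot: [0.886, 0.464, 0.001, -0.002]
ft_force: [-2.5, 10.2, 3.7]
width: 0.0627
```

```bash
python3 g.py 0.4602 -0.3695 0.1873 -35
```

```text
t 22.2 pos [ 0.4604 -0.3678  0.1976] ang -34.77 rot [-0.16 -0.2   0.23] d [-0.0016  0.0008  0.0103]
q [-0.01  0.34  0.75  1.64 -0.24  1.26  0.18] F [-2.51 10.23  3.66] M [ 2.018  0.427 -0.496] w 0.0627
```

Emit:
{"api": "drive_tool", "payload": {
  "deltas": [
    [0,0,-5,0.0006,-0.0004,-0.0004,1],
    [0,0,-10,0.0012,-0.0008,-0.0008,1],
    [0,0,-15,0.0016,-0.0009,-0.0012,1]
  ]
}}

```text
time: 22.5
ee_pos: [0.4602, -0.3675, 0.1989]
eef_rot: [0.818, 0.575, 0.0, -0.001]
ft_force: [-1.2, 2.8, 1.3]
width: 0.0624
```

```bash
python3 g.py 0.4602 -0.3675 0.1873 -20
```

```text
t 22.5 pos [ 0.4602 -0.3675  0.1989] ang -19.83 rot [-0.04 -0.08  0.17] d [ 0.     -0.      0.0116]
q [ 0.02  0.32  0.71  1.64 -0.22  1.26  0.43] F [-1.24  2.8   1.31] M [ 0.456  0.332 -0.484] w 0.0624
```

Emit:
{"api": "drive_tool", "payload": {
  "deltas": [
    [0,0,-5,0,0,-0.0004,1],
    [0,0,-10,0,0,-0.0008,1],
    [0,0,-15,0,0,-0.0013,1]
  ]
}}

```text
time: 22.8
ee_pos: [0.46, -0.3675, 0.2001]
eef_rot: [0.736, 0.677, 0.0, -0.001]
ft_force: [-2.3, 3.4, 1.7]
width: 0.0629
```

```bash
python3 g.py 0.4602 -0.3675 0.1873 -5
```

```text
t 22.8 pos [ 0.46   -0.3675  0.2001] ang -4.85 rot [-0.04 -0.11  0.15] d [0.     0.0003 0.0128]
q [ 0.06  0.31  0.66  1.64 -0.2   1.26  0.67] F [-2.34  3.39  1.75] M [ 0.727  0.447 -0.496] w 0.0629
```

Emit:
{"api": "drive_tool", "payload": {
  "deltas": [
    [0,0,-5,0.0003,0,-0.0004,1],
    [0,0,-10,0.0003,0,-0.0008,1],
    [0,0,-15,0.0003,0,-0.0013,1]
  ]
}}

```text
time: 23.1
ee_pos: [0.4597, -0.3675, 0.2014]
eef_rot: [0.642, 0.767, 0.0, -0.001]
ft_force: [-2.5, 2.6, 1.6]
width: 0.0623
```

```bash
python3 g.py 0.4602 -0.3675 0.1873 10
```

```text
t 23.1 pos [ 0.4597 -0.3675  0.2014] ang 10.13 rot [-0.04 -0.1   0.13] d [-0.0001  0.0005  0.0141]
q [ 0.09  0.31  0.62  1.64 -0.19  1.26  0.92] F [-2.54  2.57  1.62] M [ 0.593  0.556 -0.548] w 0.0623
```

Emit:
{"api": "drive_tool", "payload": {
  "deltas": [
    [0,0,-5,0,0,-0.0004,1],
    [0,0,-10,0,0,-0.0008,1],
    [0,0,-15,0,0,-0.0013,1]
  ]
}}

```text
time: 23.4
ee_pos: [0.4595, -0.3675, 0.2026]
eef_rot: [0.536, 0.844, 0.0, -0.001]
ft_force: [-3.0, 2.5, 1.2]
width: 0.0625
```

```bash
python3 g.py 0.4602 -0.3675 0.1873 25
```

```text
t 23.4 pos [ 0.4595 -0.3675  0.2026] ang 25.12 rot [-0.03 -0.12  0.12] d [-0.0003  0.0007  0.0153]
q [ 0.12  0.3   0.58  1.63 -0.17  1.26  1.17] F [-3.04  2.51  1.21] M [ 0.55   0.751 -0.479] w 0.0625
```

Emit:
{"api": "drive_tool", "payload": {
  "deltas": [
    [0,0,-5,0,0,-0.0004,1],
    [0,0,-10,0,0,-0.0008,1],
    [0,0,-15,0,0,-0.0013,1]
  ]
}}

```text
time: 23.7
ee_pos: [0.4593, -0.3677, 0.2039]
eef_rot: [0.422, 0.907, 0.0, -0.001]
ft_force: [-4.6, 3.2, 0.8]
width: 0.0626
```

```bash
python3 g.py 0.4602 -0.3675 0.1873 40
```

```text
t 23.7 pos [ 0.4593 -0.3677  0.2039] ang 40.11 rot [-0.01 -0.14  0.11] d [-0.0005  0.0008  0.0166]
q [ 0.15  0.29  0.54  1.63 -0.16  1.26  1.42] F [-4.63  3.16  0.82] M [ 0.531  0.833 -0.535] w 0.0626
```

Emit:
{"api": "drive_tool", "payload": {
  "deltas": [
    [0,0,-5,0,0,-0.0004,1],
    [0,0,-10,0,0,-0.0008,1],
    [0,0,-10,0,0,-0.0008,1]
  ]
}}

```text
time: 24.0
ee_pos: [0.4592, -0.3677, 0.2047]
eef_rot: [0.341, 0.94, 0.0, -0.001]
ft_force: [-4.5, 2.8, 2.7]
width: 0.0628
```

```bash
python3 g.py 0.4602 -0.3675 0.1873 50
```

```text
t 24.0 pos [ 0.4592 -0.3677  0.2047] ang 50.11 rot [ 0.   -0.14  0.11] d [-0.0007  0.0009  0.0174]
q [ 0.17  0.29  0.52  1.63 -0.15  1.26  1.59] F [-4.5   2.82  2.68] M [0.393 1.077 0.227] w 0.0628
```

Emit:
{"api": "drive_tool", "payload": {
  "deltas": [
    [0,0,-5,0.0004,-0.0004,-0.0004,1],
    [0,0,-10,0.0004,-0.0004,-0.0008,1]
  ]
}}

```text
time: 24.2
ee_pos: [0.4591, -0.3678, 0.2055]
eef_rot: [0.258, 0.966, 0.0, -0.001]
ft_force: [-2.6, 2.3, -0.0]
width: 0.0627
```

```bash
python3 g.py 0.4602 -0.3675 0.1873 60
```

```text
t 24.2 pos [ 0.4591 -0.3678  0.2055] ang 60.1 rot [ 0.03 -0.08  0.1 ] d [-0.0008  0.0009  0.0182]
q [ 0.19  0.29  0.49  1.63 -0.14  1.26  1.76] F [-2.6   2.25 -0.  ] M [ 0.3    0.515 -0.696] w 0.0627
```

Emit:
{"api": "drive_tool", "payload": {
  "deltas": [
    [0,0,-5,0,0,-0.0004,1]
  ]
}}

```text
time: 24.3
ee_pos: [0.459, -0.3679, 0.2059]
eef_rot: [0.216, 0.976, 0.0, -0.001]
ft_force: [-2.4, 2.7, 0.2]
width: 0.0624
```

```bash
python3 g.py 0.4602 -0.3675 0.1873 65
```

```text
t 24.3 pos [ 0.459  -0.3679  0.2059] ang 65.1 rot [ 0.04 -0.08  0.1 ] d [-0.0009  0.0009  0.0186]
q [ 0.2   0.28  0.48  1.63 -0.14  1.27  1.84] F [-2.39  2.66  0.21] M [ 0.246  0.581 -0.713] w 0.0624
```

Emit:
{"api": "drive_tool", "payload": {
  "deltas": [
    [0,0,0,0,0,0,0.5],
    [0,0,0,0,0,0,-1],
    [0,0,0,0,0,0,-1],
    [0,0,0,0,0,0,-1],
    [0,0,0,0,0,0,-1],
    [0,0,0,0,0,0,-1]
  ]
}}

```text
time: 24.9
ee_pos: [0.4598, -0.3681, 0.2064]
eef_rot: [0.217, 0.976, -0.0, 0.0]
ft_force: [-0.1, -0.1, 0.4]
width: 0.0861
```

Emit:
{"api": "drive_tool", "payload": {
  "deltas": [
    [0,0,0,0,0,-0.01,-1],
    [0,0,0,0,0,-0.03,-1],
    [0,0,0,0,0,-0.06,-1],
    [0,0,0,0,0,-0.1,-1],
    [0,0,0,0,0,-0.14,-1],
    [0,0,0,0,0,-0.14,-1],
    [0,0,0,0,0,-0.14,-1]
  ]
}}

```text
time: 25.6
ee_pos: [0.4598, -0.3685, 0.3476]
eef_rot: [0.217, 0.976, -0.0, 0.001]
ft_force: [-0.1, 0.1, -1.1]
width: 0.0871
```

```bash
python3 g.py 0.44 -0.2 0.35 65; sed -i 's/<.1)/<.13)/' f.py; python3 f.py v5
```

```text
t 25.6 pos [ 0.4598 -0.3685  0.3476] ang 64.96 rot [-0.01  0.13 -0.04] d [ 0.0893  0.1442 -0.0026]
q [ 0.19  0.23  0.5   1.4  -0.11  1.54  1.82] F [-0.12  0.07 -1.1 ] M [0.044 0.046 0.027] w 0.0871
top 0.53 0.1064 press frame x [-196.9 -167.1] y [-6.  20.1] ((-186.23077392578125, 12.306957244873047), (39.245941162109375, 19.136566162109375), 41.010108947753906)
scene 0.6 0.1049 press frame x [-197.7  -76.1] y [-24.8  17.1] ((-136.33004760742188, -2.734895706176758), (127.45781707763672, 44.94217300415039), 0.17197033762931824)
wrist 0.61 0.1057 press frame x [-199.7  -68.4] y [-23.7  20.7] ((-134.1209716796875, -1.1933536529541016), (134.92184448242188, 45.25355529785156), 0.06543920934200287)
```

View pics/v5.png

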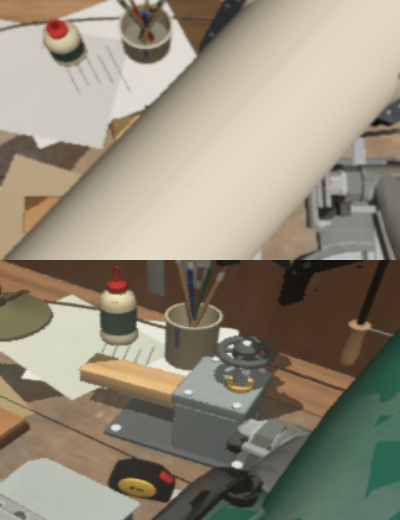

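```bash
python3 -c "
from bench import *
print(close_job())"
```

```text
the job is handed in; nothing more can be done
None
```

The off-cut is clamped in the press at an estimated 42–45 N, and I handed the job in at about 26 s. The tool gives no verdict, so that force is my own reading and was not measured directly.

**Placing:** I gripped the off-cut and felt it touch the table with its underside about 57 mm up. I slid it in about 1 mm clear and pushed it up to the back stop, which pushed back with 13 N. Then I let go. The cameras showed it flat, within about 1 mm of the middle line and less than 1° off it, with its front end about 200 mm in front of the stem as expected.

**Clamping:** I turned the wheel about 230° anticlockwise in one grip, lifting the hand with it. The torque ran at about 0.50 N m while free, then reached 0.70–0.71 N m over the last 15°. That rise of about 0.21 N m gives the 42–45 N; readings scatter by about 0.03 N m, or 6 N.

**Last checks:** After release, the off-cut's top had risen about 19 mm (19.3 mm expected from the turn) and it was still aligned. The gripper was open and well clear, with wrist force about 1 N. The glue bottle and tape measure looked undisturbed in the last picture.

**What disagreed:**
- The wheel's centre was about 1–2 mm off my camera estimate. My first sideways correction went the wrong way, and side force rose to about 10 N until I reversed it.
- One torque reading, taken with the wheel standing still, came out with the wrong sign, so I ignored it and used only readings taken while turning.
- The last top view was mostly blocked by the arm, so the final alignment check rests on the scene and wrist cameras.

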